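# Open the combination padlock on the tool chest and hold it up

## Task

Unlock the tool chest: turn the padlock's dial until its white pointer clicks into the third notch clockwise from the red mark, then pull the lock away from the staple until the shackle is fully out. Unhook the open lock from the staple and finish still gripping it, raised level with the dial facing up about 15 cm above the chest's top, shackle open; leave the other things on the bench alone.

Things in the scene. Friction and masses are not known exactly. Their poses are not given: they have to be found in the camera images.
- chest: dark green steel tool chest, 240 x 320 x 90 mm (its x, y, z), fixed. Origin: centre of its underside, on the bench; x points away from the robot at yaw 0. Flat top 90 mm above the bench: lid at the back (stays shut), plain ledge about 98 mm deep at the front (-x). A flat steel hasp leaf (34 mm wide, under 1 mm proud) runs over the ledge and the staple stands up through it.
- staple (a point): centre of the opening of the chest's staple, 13 mm above the chest's top. The staple is an upright arch of 6 mm round steel bar in the chest's x-z plane; its opening is 16 mm wide (chest x) and reaches from the chest's top to 21 mm above it; its outer top is at 27 mm. The padlock's short shackle leg passes through it along the chest's y.
- lock: laminated steel padlock, about 0.7 kg, lying flat and loose on the ledge, dial up. Origin: centre of the underside of its case; case 55 x 50 x 26 mm (x, y, z). x points from the case to the shackle's bow (along the chest's +y within a few degrees), z up through the dial. Its shackle-side face is at x = 27.5 mm; at the start the staple's bar stands 10 to 16 mm in front of it. Grip the case on its two y sides.
- knob (a point): middle of the dial's knob, on the turning axis (the lock's z), 37.5 mm above the underside of the case. Black fluted round knob, 25 mm in diameter, 30 to 45 mm above the underside, on a black disc 37 mm in diameter (26 to 30 mm). A white pointer line lies on knob and disc. On the fixed black ring round it: a long red mark on the shackle side (lock +x) and white ticks every 30 degrees.
- dial (a joint): angle of the dial (rad), growing clockwise seen from above, 0 = white pointer at the red mark; range -2.6 to 2.6, at the start somewhere from -0.6 to 1.15. It clicks into a notch every pi/6; let go, it is drawn into the nearest notch, and about 0.03 to 0.04 N m carries it to the next. The third notch clockwise from the red mark is 1.571, and only there is the shackle released.
- shackle (a joint): how far the shackle has come out of the case along the lock's +x (m): 0 shut, 0.020 fully out, at a stop. About 3 N of friction; it stays where it is left and does not swivel; blocked after 1 to 3 mm while the dial is off its notch. 8 mm round bar, 13 mm above the underside; short leg at lock y = +17 mm, through the staple; long leg at -17 mm, beside the staple, never leaves the case.
- bow (a point): middle of the shackle's bow, on the centre line of its 8 mm bar; it moves with the shackle. Shut, it lies 61.5 mm from the lock's origin along x. When the case is pulled along the lock's -x, the lock first slides up to 15 mm on the ledge until the staple's bar rests in the bow (bar centre about 9 mm inside this point); from there the case moves 20 mm more while the shackle comes out.
- gap (a point): fixed to the lock at x = 35.5, y = 17, z = 13 mm: with the shackle fully out, this is the middle of the 16 mm wide gap between the case's shackle-side face and the tip of the short leg. Slide the open lock back along its +x (about 40 mm) until the staple (6 mm bar) stands here, that is until this point meets the point staple; then the lock lifts straight up off the staple.
- masking_tape: bystander: cream roll of masking tape, 96 x 95 x 25 mm, on the bench; leave it alone. Origin: centre of its underside.
- marker_red: bystander: red and white marker pen, 135 mm long, on the bench; leave it alone.
- driver_green: bystander: green-handled screwdriver, 187 mm long, on the bench; leave it alone.
- bracket_c: bystander: small galvanised steel angle bracket, 34 x 45 x 40 mm, on the bench; leave it alone.
- spanner_13: bystander: steel combination spanner, 164 mm long, on the bench; leave it alone.

How it is judged:
On the way, in this order (a step that is already met when the one before it is completed fails the run):
1. the dial rests in the third notch clockwise from the red mark, the shackle still shut (value of joint dial between 1.45 and 1.69 rad and value of joint shackle below 0.005 m), for 0.2 s.
2. the shackle is pulled fully out (value of joint shackle above 0.017 m), for 0.1 s.
At the end, for the whole second after the job is handed in: The gripper still holds the lock (more than 2 N), at rest (slower than 0.03 m/s), its underside at least 10 cm above the chest's top and within 30 cm sideways of the chest's centre, off the staple and not touching the chest, dial facing up (within 0.45 rad), the shackle at least 15 mm out (height (world z) of lock above 0.19 m and horizontal distance between lock and chest below 0.3 m and value of joint shackle above 0.015 m and contact force between the fingers and lock above 2 N and contact force between lock and chest below 0.05 N and linear speed of lock below 0.03 m/s and angle between lock's own z axis and vertical below 0.45 rad); the arm keeps its last pose, push and grip.
It fails at once if the masking tape is pushed more than 3 cm from its place (distance of masking_tape from where it was at the start of the episode above 0.03 m).
It fails at once if the marker red is pushed more than 3 cm from its place (distance of marker_red from where it was at the start of the episode above 0.03 m).
It fails at once if the driver green is pushed more than 3 cm from its place (distance of driver_green from where it was at the start of the episode above 0.03 m).
It fails at once if the bracket c is pushed more than 3 cm from its place (distance of bracket_c from where it was at the start of the episode above 0.03 m).
It fails at once if the spanner 13 is pushed more than 3 cm from its place (distance of spanner_13 from where it was at the start of the episode above 0.03 m).
It also fails if it takes over 67 s, if anything falls off the work surface, if the arm or the gripper's body presses on something with over 40 N, if the wrist force passes 120 N, or if a joint passes its speed limit or range.

## Robot

A 6-joint arm with a two-finger parallel gripper is mounted at the origin on a cart in front of the work surface, level with it; the furniture and walls round the work are solid. World frame = base frame: x ahead of the robot, y to its left, z up, the work surface at z = 0. Lengths are in m, angles in rad, forces in N, time in s.
With the tool pointing down it reaches from about 0.3 to 0.775 m from the base axis. Payload 14.6 kg.
Tool frame: the origin (TCP) lies at the very end of the fingers, on their centre line; the grasp point (between the pads) lies 19 mm behind it; z points along the fingers, y is the line along which they close (so a half turn about z gives the same grasp; the last joint's range is limited). The gripper opens to 94 mm and grips with 3 to 60 N. Pads are 16 mm wide; open, the fingers measure 119 mm over their backs; the gripper's body (75 mm by 177 mm) begins 78 mm behind the grasp point.
Start: joints at [-1.202, 0.3, 1.521, -0, 1.321, -0.067], TCP at [0.232, -0.499, 0.169] pointing down, gripper open.
Joint ranges: [-3.03, 3.03], [-0.79, 2.21], [0.23, 2.52], [-1.04, 4.18], [0, 3.07], [-2.55, 2.55]. Speed limits (rad/s): [2.22, 2.22, 2.57, 3.14, 3.14, 3.14].

## Interface

Orientations are given as a 3x3 rotation matrix whose columns are the frame's x, y, z axes.
In Python, from workcell import sense, get_image, hand_in, search_frame, trace gives the robot as it stands.
- The arm moves only by the tool move_arm, never from a script. Its argument "steps" is text: rows parted by semicolons, each of 5 numbers parted by spaces: the opening, from 0 (shut) to 1 (fully open), then the shift along the tool's x, y, z in cm, then the turn about the tool's z in rad. In form: jaw x y z yaw; .... A call has 1 to 20 rows; each row is the pose to reach, as a shift and turn from the pose commanded when the call began, along the tool's axes at that moment; what a row does not reach only later rows make up. A row lasts 1/10 s, in which the tool goes at most 50 mm and 8.59 degrees, less where a joint would pass 70% of its speed; a pose out of reach is approached as far as the arm can. A call with a gripper value outside its range is refused whole. The fingers move at their own pace and stop on an object; the grip force is fixed at half the most. Time passes only in rows, so rows that repeat a pose let the fingers close. It gives the time, the measured TCP pose, the force, the opening and the grip force at its end, in the units of the state.
- sense(): the state, without advancing time (a new reading comes with each control period).
- get_image(name): name is "side" or "top" or "wrist"; returns a dict with "img" (384x512x3 uint8, blue, green, red), "z_map" (384x512 float32, m along the optical axis (not along the pixel's ray), 0 where there is no reading), "mtx" (3x3 intrinsics, pixels), "rvec" (rotation vector, rad) and "tvec" (3), from world to camera coordinates, as OpenCV has them. Camera axes: x right, y down, z forward; pixel columns grow to the right and rows downward; lengths in m; the calibration is good to about 2 mm. A picture is of the moment at which its call begins.
- hand_in(): hands the job in; it is judged then, once.
Trained networks look in the newest picture that a camera, given by its name, has taken for a name from the list of things; names that differ only in an ending like _2 or _b are one class to them, and where a whole thing is asked for, a point or a joint stands for the part that bears it (a point fixed in the world has none). Each returns a list of dicts, best first, with "p" (0 to 1); they miss things now and then, are a little off and sometimes report something else, mostly with a low value. They report only what shows in the picture. A call takes as long as a camera call.
- search_frame(camera, name): "point" ([x, y, z] in m, in world coordinates, good to about 4 mm: the middle of the surface that is visible of it).
- trace(camera, name): "region" (384x512 bool, what is visible of it).
The state is a dict: "clock": time; "qpos": joint angles; "joint_velocities": joint speeds; "effort": joint torques, N m; "ee_pos": TCP position; "eef_rot": TCP orientation; "ft_force": force on the tool from outside, world axes, zero at the start; "torque": the same for the moment, N m; "opening": finger opening in m; "gripper_force": force on a finger pad.
Only numpy, scipy, OpenCV 4.12 (cv2) and the standard library are available. Lean on these libraries where they do the work, as an engineer would, in place of code of your own. Each camera call takes 0.05 s, during which the arm holds its last target. There are 200 camera calls.

## Working session

There is one attempt and no reset: what is moved stays moved. The work goes in short steps, Python scripts to look and compute and a tool call to move; the robot and the scene stay as the last step left them, time stands still between calls to the robot, and variables do not carry over. Pictures are saved under pics/ and viewed, at most 10 in all, crops included, and the job is handed in when it is done.

Besides the shell and the picture viewer there is one more tool, called by a JSON object that holds its "api" and its "payload", one argument or row to a line. move_arm: Moves the arm, as the interface text tells. Its arguments: {"type":"object","properties":{"steps":{"type":"string"}},"required":["steps"]}

```bash
mkdir -p pics; ls; cat > h.py <<'E'
import numpy as np, cv2
from workcell import *
def cam(n):
    d=get_image(n); R,_=cv2.Rodrigues(np.array(d['rvec'],float)); d['R']=R; d['t']=np.array(d['tvec'],float).ravel(); return d
def world(d,u,v,z=None):
    # pixel -> world, from depth or on plane height z
    K=np.array(d['mtx']); r=np.linalg.inv(K)@np.array([u,v,1.0]); c=-d['R'].T@d['t']; w=d['R'].T@r
    s=d['z_map'][int(round(v)),int(round(u))] if z is None else (z-c[2])/w[2]
    return c+s*w
def proj(d,p):
    q=np.array(d['mtx'])@(d['R']@np.array(p)+d['t']); return q[:2]/q[2]
E
python3 - <<'E'
from h import *
s=sense(); print(s['clock'],s['ee_pos'],s['eef_rot'],s['opening'])
d=cam('top'); cv2.imwrite('pics/top.png',d['img'])
for n in ['chest','lock','knob','bow']:
    for r in search_frame('top',n)[:2]: print(n,r)
E
```

```text
pics
0.0 [ 0.23205741 -0.49831148  0.16858161] [[ 9.06551658e-01  4.22094691e-01 -4.03736606e-04]
 [ 4.22094875e-01 -9.06551027e-01  1.07292709e-03]
 [ 8.68689916e-05 -1.14307898e-03 -9.99999343e-01]] 0.09387766875779911
chest {'point': [0.6124, -0.1775, 0.0853], 'p': 0.77}
lock {'point': [0.5324, -0.1877, 0.1156], 'p': 0.58}
lock {'point': [0.6615, 0.1941, 0.0027], 'p': 0.16}
knob {'point': [0.5268, -0.1868, 0.1184], 'p': 0.66}
```

View pics/top.png

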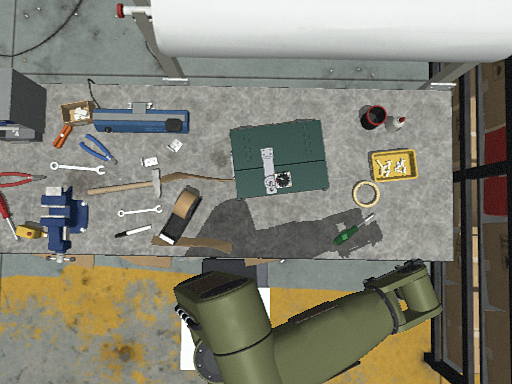

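The top view shows the lock at about (283,180) on the chest's ledge, with the shackle pointing image-left (world +y). I'll go above it with the tool turned for the grip.

{"api": "move_arm", "payload": {
  "steps": "1 4 -2 -6 -0.14; 1 8 -4 -12 -0.28; 1 12 -6 -13 -0.42; 1 16 -8 -13 -0.56; 1 20 -9.5 -13 -0.7; 1 24 -11 -13 -0.84; 1 28 -12.5 -13 -0.98; 1 32 -14 -13 -1.13; 1 36 -16 -13 -1.13; 1 38.5 -16.3 -13 -1.13; 1 38.5 -16.3 -13 -1.13; 1 38.5 -16.3 -13 -1.13"
}}

```text
clock: 1.45
ee_pos: [0.5123, -0.1882, 0.2988]
eef_rot: [[0.004, 1.0, -0.001], [1.0, -0.004, 0.0], [0.0, -0.001, -1.0]]
ft_force: [-0.1, 0.3, -0.3]
opening: 0.0941
gripper_force: 0.0
```

```bash
python3 - <<'E'
from h import *
s=sense(); print(s['clock'],s['ee_pos'],s['eef_rot'].round(3) if hasattr(s['eef_rot'],'round') else s['eef_rot'],s['qpos'])
d=cam('wrist'); cv2.imwrite('pics/w1.png',d['img']); np.savez('w1.npz',**d)
print('cam',-d['R'].T@d['t'],d['R'])
for n in ['chest','lock','knob','bow','staple']:
    for r in search_frame('wrist',n)[:2]: print(n,r)
E
```

```text
1.45 [ 0.51229863 -0.18820615  0.29880869] [[ 0.004  1.    -0.001]
 [ 1.    -0.004  0.   ]
 [ 0.    -0.001 -1.   ]] [-4.19080191e-01  2.29029633e-01  1.31426555e+00 -1.78280492e-04
  1.59898682e+00 -4.14907171e-01]
cam [ 0.51297405 -0.10283066  0.51339588] [[ 9.99992702e-01 -3.81933823e-03 -8.96606060e-05]
 [-3.63047224e-03 -9.57327154e-01  2.88983634e-01]
 [-1.18956077e-03 -2.88981199e-01 -9.57334033e-01]]
chest {'point': [0.6117, -0.1466, 0.0904], 'p': 0.91}
chest {'point': [0.5268, -0.1398, 0.1078], 'p': 0.23}
lock {'point': [0.5346, -0.1814, 0.1165], 'p': 0.84}
knob {'point': [0.5317, -0.1838, 0.1167], 'p': 0.77}
bow {'point': [0.5286, -0.1431, 0.1076], 'p': 0.84}
staple {'point': [0.6108, -0.1406, 0.0918], 'p': 0.78}
```

View pics/w1.png

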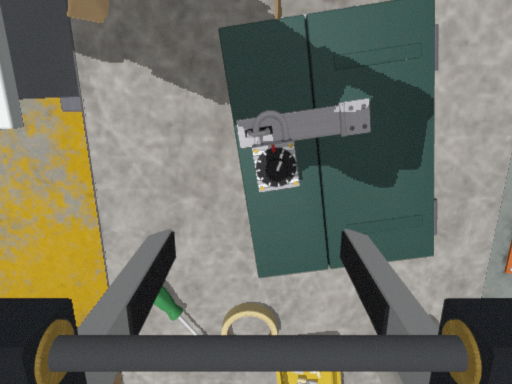

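```bash
python3 - <<'E'
from h import *
d=dict(np.load('w1.npz'))
c=d['img'][95:205,215:345]; cv2.imwrite('pics/w1c.png',cv2.resize(c,None,fx=6,fy=5.4,interpolation=cv2.INTER_CUBIC) if 0 else cv2.resize(c,None,fx=5,fy=5,interpolation=cv2.INTER_CUBIC))
# knob top z~.135
z=d['z_map']; 
pts=np.array([[*world(d,u,v),u,v] for v in range(120,200) for u in range(235,310)])
k=pts[(pts[:,2]>.131)]; print('knob top',len(k),k.mean(0),k[:,:3].min(0),k[:,:3].max(0))
k=pts[(pts[:,2]>.111)&(pts[:,2]<.131)]; print('case',len(k),cv2.minAreaRect((k[:,:2]*1000).astype(np.float32)))
# ledge/chest edges: top points
P=np.array([[*world(d,u,v),u,v] for v in range(0,290,2) for u in range(200,450,2)])
t=P[abs(P[:,2]-.09)<.006]; print('chest',np.median(t[:,2]),cv2.minAreaRect((t[:,:2]*1000).astype(np.float32)))
E
```

```text
knob top 414 [ 5.32524276e-01 -1.85907532e-01  1.58686814e-01  2.76207729e+02
  1.69681159e+02] [ 0.51297405 -0.2044082   0.13100207] [ 0.54690811 -0.10283066  0.51339588]
case 1631 ((531.4939575195312, -183.78335571289062), (52.31511688232422, 72.26876068115234), 9.136874198913574)
chest 0.08922450827098027 ((612.153076171875, -179.9157257080078), (246.1145782470703, 322.3190612792969), 7.944190979003906)
```

View pics/w1c.png

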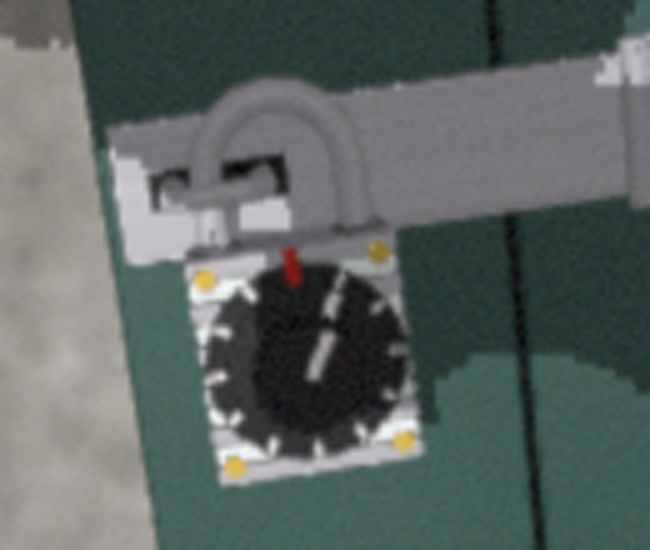

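The crop shows the pointer about 30° clockwise of the red mark, covering the first tick, with the ring centre at pixel (276.6,167.4). The dial reads about 0.52, so it needs about +1.05 rad.

```bash
python3 - <<'E'
from h import *
d=dict(np.load('w1.npz'))
print('ring',world(d,276.6,167.4,.117))
pts=np.array([[*world(d,u,v),u,v] for v in range(120,200) for u in range(235,310) if d['z_map'][v,u]>.1])
k=pts[(pts[:,2]>.130)&(pts[:,2]<.14)]; print('knob top',len(k),k.mean(0),cv2.minEnclosingCircle((k[:,:2]*1000).astype(np.float32)))
k=pts[(pts[:,2]>.109)&(pts[:,2]<.14)]
for p,n in zip([(390,232),(424,452),(220,485),(188,262)],'abcd'): print(n,world(d,215+p[0]/5,95+p[1]/5,.116))
for p,n in zip([(175,183),(262,180)],'st'): print(n,world(d,215+p[0]/5,95+p[1]/5,.115))
print('bow',world(d,215+268/5,95+92/5,.105))
E
```

```text
ring [ 0.53497873 -0.19203058  0.117     ]
knob top 391 [ 5.33837757e-01 -1.91594701e-01  1.33902533e-01  2.76386189e+02
  1.70299233e+02] ((533.7991333007812, -192.04010009765625), 13.244006156921387)
a [ 0.55354478 -0.16172272  0.116     ]
b [ 0.56303416 -0.21435916  0.116     ]
c [ 0.51424098 -0.22241322  0.116     ]
d [ 0.50697487 -0.16848897  0.116     ]
s [ 0.5041277  -0.15046204  0.115     ]
t [ 0.52404534 -0.14985687  0.115     ]
bow [ 0.52562104 -0.13086878  0.105     ]
```

{"api": "move_arm", "payload": {
  "steps": "0.55 -0.36 2.1 0 -0.1; 0.55 -0.36 2.17 4 -0.2; 0.55 -0.36 2.17 8 -0.3; 0.55 -0.36 2.17 12 -0.3; 0.55 -0.36 2.17 15 -0.3; 0.55 -0.36 2.17 17 -0.3; 0.55 -0.36 2.17 17.5 -0.3; 0.55 -0.36 2.17 17.5 -0.3; 0 -0.36 2.17 17.5 -0.3; 0 -0.36 2.17 17.5 -0.3; 0 -0.36 2.17 17.5 -0.3; 0 -0.36 2.17 17.5 -0.3; 0 -0.36 2.17 17.5 -0.3; 0 -0.36 2.17 17.5 -0.3"
}}

```text
clock: 3.15
ee_pos: [0.5341, -0.192, 0.1242]
eef_rot: [[-0.291, 0.957, 0.0], [0.957, 0.291, -0.0], [-0.0, 0.0, -1.0]]
ft_force: [-0.8, -0.6, -0.4]
opening: 0.0076
gripper_force: 0.0
```

```bash
python3 - <<'E'
from h import *
s=sense(); print(s['opening'],s['gripper_force'],s['ee_pos'])
d=cam('wrist'); np.savez('w2.npz',**d); a=d['img'][60:360,60:460]
e=cam('side'); np.savez('s2.npz',**e)
u,v=proj(e,s['ee_pos']); print(u,v); u=int(np.clip(u,80,430));v=int(np.clip(v,60,320))
b=cv2.resize(e['img'][v-60:v+60,u-80:u+80],(400,300),interpolation=cv2.INTER_CUBIC)
cv2.imwrite('pics/w2.png',np.hstack([a,b]))
print(sense()['opening'])
E
```

```text
0.007552451718518806 0.0 [ 0.53409849 -0.19200261  0.12423927]
261.42491314316095 177.57444063088428
0.0013133194634280011
```

View pics/w2.png

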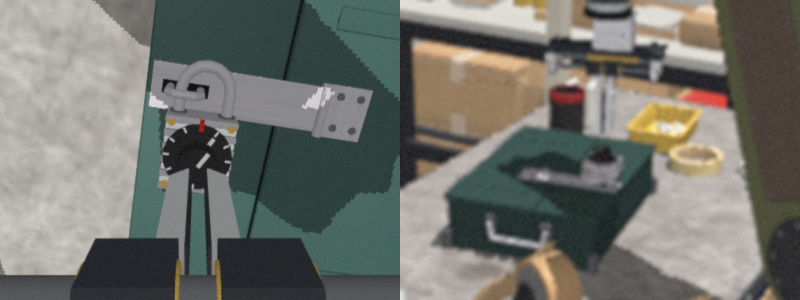

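The side view shows the shut fingertips ending above the knob, at about (605,125), while the lock is at (600,150). I'll measure the tip height.

```bash
python3 - <<'E'
from h import *
e=dict(np.load('s2.npz')); d=dict(np.load('w2.npz'))
u0,v0=261,177
for v in range(150,190,2):
    p=world(e,u0+2,v); print(v,p.round(3), e['img'][v,u0+2])
print('wrist')
for v in range(220,330,10):
    for u in (240,250,280): 
        p=world(d,u,v); print(u,v,p.round(3),d['img'][v,u])
for n in ['knob','lock']: print(n,search_frame('wrist',n)[:1],search_frame('side',n)[:1])
E
```

```text
150 [ 0.526 -0.182  0.241] [152 156 162]
152 [ 0.526 -0.182  0.233] [161 157 160]
154 [ 0.528 -0.186  0.224] [149 146 146]
156 [ 0.527 -0.186  0.216] [145 142 143]
158 [ 0.524 -0.18   0.21 ] [153 151 151]
160 [ 0.524 -0.18   0.202] [155 152 154]
162 [ 0.525 -0.182  0.194] [151 147 149]
164 [ 0.524 -0.18   0.186] [149 147 148]
166 [ 0.527 -0.188  0.175] [158 157 157]
168 [ 0.525 -0.184  0.168] [161 159 161]
170 [ 0.526 -0.188  0.159] [164 164 168]
172 [ 0.602 -0.346  0.083] [107 112 101]
174 [ 0.59  -0.322  0.084] [74 77 56]
176 [ 0.527 -0.192  0.132] [41 41 38]
178 [ 0.526 -0.189  0.125] [30 33 26]
180 [ 0.523 -0.183  0.12 ] [36 35 34]
182 [ 0.522 -0.182  0.112] [79 77 78]
184 [ 0.512 -0.163  0.112] [138 134 136]
186 [ 0.507 -0.152  0.109] [134 128 132]
188 [ 0.506 -0.15   0.102] [130 123 126]
wrist
240 220 [ 0.522 -0.19   0.134] [38 36 37]
250 220 [ 0.529 -0.188  0.134] [36 37 35]
280 220 [ 0.549 -0.188  0.119] [35 33 34]
240 230 [ 0.524 -0.197  0.135] [63 63 62]
250 230 [ 0.53  -0.195  0.134] [35 30 32]
280 230 [ 0.552 -0.196  0.117] [40 39 39]
240 240 [ 0.523 -0.185  0.175] [136 1
[... 654 characters left out ...]
[137 136 136]
250 290 [ 0.533 -0.198  0.196] [70 72 54]
280 290 [ 0.54  -0.18   0.221] [138 139 137]
240 300 [ 0.525 -0.184  0.228] [136 134 134]
250 300 [ 0.553 -0.275  0.088] [79 87 58]
280 300 [ 0.53  -0.157  0.264] [43 40 42]
240 310 [ 0.526 -0.184  0.234] [136 136 134]
250 310 [ 0.556 -0.284  0.089] [ 94 101  71]
280 310 [ 0.53  -0.158  0.267] [40 33 33]
240 320 [ 0.526 -0.184  0.239] [ 96 117 128]
250 320 [ 0.559 -0.293  0.089] [ 98 105  73]
280 320 [ 0.53  -0.158  0.271] [43 43 38]
knob [{'point': [0.525, -0.1744, 0.1157], 'p': 0.92}] [{'point': [0.5223, -0.1775, 0.1145], 'p': 0.74}]
lock [{'point': [0.5315, -0.178, 0.1175], 'p': 0.75}] [{'point': [0.529, -0.1775, 0.1117], 'p': 0.59}]
```

```bash
python3 - <<'E'
from h import *
d=dict(np.load('w1.npz'))
P=np.array([[*world(d,u,v),u,v] for v in range(225,300,3) for u in list(range(130,180,3))+list(range(338,390,3)) if d['z_map'][v,u]>.02])
k=P[P[:,2]>.2]; o=np.argsort(k[:,2]); print(k[o][:8].round(3))
e=dict(np.load('s2.npz'))
k=np.array([[*world(e,u,v),u,v] for v in range(150,180) for u in range(250,275) if e['z_map'][v,u]>.02])
k=k[(k[:,2]>.138)&(abs(k[:,0]-.53)<.03)&(abs(k[:,1]+.19)<.03)]; o=np.argsort(k[:,2]); print(k[o][:8].round(3))
E
```

```text
[[ 4.65e-01 -1.80e-01  3.34e-01  1.72e+02  2.31e+02]
 [ 5.60e-01 -1.82e-01  3.34e-01  3.41e+02  2.34e+02]
 [ 5.61e-01 -1.80e-01  3.34e-01  3.44e+02  2.31e+02]
 [ 5.60e-01 -1.83e-01  3.34e-01  3.41e+02  2.37e+02]
 [ 4.66e-01 -1.90e-01  3.34e-01  1.75e+02  2.49e+02]
 [ 4.65e-01 -1.94e-01  3.35e-01  1.75e+02  2.55e+02]
 [ 5.60e-01 -1.85e-01  3.35e-01  3.41e+02  2.40e+02]
 [ 4.66e-01 -1.92e-01  3.35e-01  1.75e+02  2.52e+02]]
[[ 5.37e-01 -1.92e-01  1.55e-01  2.61e+02  1.70e+02]
 [ 5.32e-01 -1.90e-01  1.57e-01  2.62e+02  1.70e+02]
 [ 5.26e-01 -1.88e-01  1.59e-01  2.63e+02  1.70e+02]
 [ 5.40e-01 -1.89e-01  1.60e-01  2.60e+02  1.69e+02]
 [ 5.34e-01 -1.78e-01  1.61e-01  2.60e+02  1.70e+02]
 [ 5.35e-01 -1.88e-01  1.61e-01  2.61e+02  1.69e+02]
 [ 5.22e-01 -1.87e-01  1.64e-01  2.64e+02  1.69e+02]
 [ 5.25e-01 -1.84e-01  1.64e-01  2.63e+02  1.69e+02]]
```

The real fingertips measure about 33 mm short of the reported TCP, both open and shut and from both cameras. I'll allow for that by opening, going 3.2 cm lower and gripping.

{"api": "move_arm", "payload": {
  "steps": "0.5 0 0 0 0; 0.5 0 0 0 0; 0.5 0 0 0 0; 0.5 0 0 0 0; 0.5 0 0 0 0; 0.5 0 0 1 0; 0.5 0 0 2 0; 0.5 0 0 2.8 0; 0.5 0 0 3.2 0; 0.5 0 0 3.2 0; 0 0 0 3.2 0; 0 0 0 3.2 0; 0 0 0 3.2 0; 0 0 0 3.2 0; 0 0 0 3.2 0; 0 0 0 3.2 0"
}}

```text
clock: 5.05
ee_pos: [0.534, -0.1921, 0.0924]
eef_rot: [[-0.291, 0.957, 0.0], [0.957, 0.291, -0.0], [-0.0, -0.0, -1.0]]
ft_force: [-3.8, -0.3, 5.5]
opening: 0.0239
gripper_force: 30.0
```

{"api": "move_arm", "payload": {
  "steps": "0 0 0 0 0.08; 0 0 0 0 0.16; 0 0 0 0 0.24; 0 0 0 0 0.32; 0 0 0 0 0.4; 0 0 0 0 0.48; 0 0 0 0 0.56; 0 0 0 0 0.64; 0 0 0 0 0.72; 0 0 0 0 0.8; 0 0 0 0 0.88; 0 0 0 0 0.96; 0 0 0 0 1.03; 0 0 0 0 1.07; 0 0 0 0 1.07; 0 0 0 0 1.07"
}}

```text
clock: 6.65
ee_pos: [0.5344, -0.1922, 0.0925]
eef_rot: [[0.699, 0.715, 0.001], [0.715, -0.699, -0.001], [0.0, 0.001, -1.0]]
ft_force: [-0.3, -2.6, 4.5]
opening: 0.0239
gripper_force: 30.0
```

{"api": "move_arm", "payload": {
  "steps": "0.5 0 0 0 0; 0.5 0 0 0 0; 0.5 0 0 0 0; 0.5 0 0 0 0; 0.5 0 0 -3 0; 0.5 0 0 -7 0; 1 0 0 -10 -0.14; 1 0 0 -10 -0.28; 1 0 0 -10 -0.42; 1 0 0 -10 -0.56; 1 0 0 -10 -0.7; 1 0 0 -10 -0.84; 1 0 0 -10 -0.92; 1 0 0 -10 -0.92"
}}

```text
clock: 8.05
ee_pos: [0.534, -0.1919, 0.192]
eef_rot: [[-0.146, 0.989, -0.0], [0.989, 0.146, 0.0], [0.0, -0.0, -1.0]]
ft_force: [-0.7, -0.1, 0.5]
opening: 0.0937
gripper_force: 0.0
```

```bash
python3 - <<'E'
from h import *
s=sense(); print(s['clock'],s['ee_pos'],np.round(s['eef_rot'],3).tolist())
d=cam('wrist'); np.savez('w3.npz',**d)
u,v=proj(d,[.534,-.18,.12]); u,v=int(u),int(v); print(u,v)
u0,v0=u-65,v-60; cv2.imwrite('pics/w3.png',cv2.resize(d['img'][v0:v0+110,u0:u0+130],None,fx=6,fy=5.45 if 0 else 6,interpolation=cv2.INTER_CUBIC)[:600]); print(u0,v0)
z=d['z_map']
pts=np.array([[*world(d,a,b),a,b] for b in range(v0,v0+110) for a in range(u0,u0+130) if z[b,a]>.1])
k=pts[(pts[:,2]>.130)&(pts[:,2]<.14)]; print('knob top',len(k),k.mean(0),cv2.minEnclosingCircle((k[:,:2]*1000).astype(np.float32)))
E
```

```text
8.05 [ 0.53401706 -0.19194199  0.19202249] [[-0.146, 0.989, -0.0], [0.989, 0.146, 0.0], [0.0, -0.0, -1.0]]
259 177
194 117
knob top 716 [ 5.34111027e-01 -1.91257688e-01  1.33828786e-01  2.57213687e+02
  1.94935754e+02] ((534.0004272460938, -191.9408721923828), 13.344966888427734)
```

View pics/w3.png

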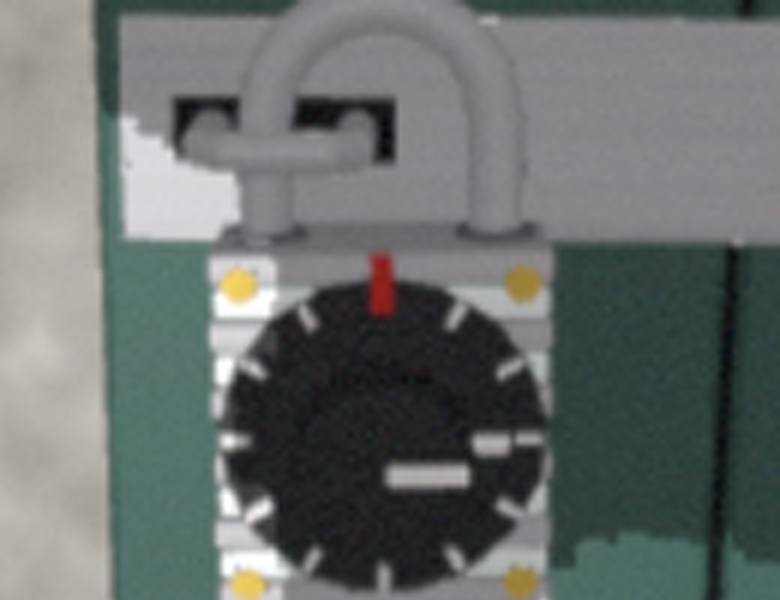

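The pointer sits at the third tick (about 492,443 against the red mark at 381,285), and the lock is square to the tool. Next is the case grip.

{"api": "move_arm", "payload": {
  "steps": "1 0 0 4 0; 1 0 0 8 0; 1 0 0 11 0; 1 0 0 12.5 0; 1 0 0 12.9 0; 1 0 0 12.9 0; 0 0 0 12.9 0; 0 0 0 12.9 0; 0 0 0 12.9 0; 0 0 0 12.9 0; 0 0 0 12.9 0; 0 0 0 12.9 0; 0 0 0 12.9 0; 0 0 0 12.9 0; 0 0 0 12.9 0"
}}

```text
clock: 9.6
ee_pos: [0.534, -0.192, 0.0632]
eef_rot: [[-0.144, 0.99, -0.0], [0.99, 0.144, 0.0], [0.0, -0.0, -1.0]]
ft_force: [-0.4, -0.3, 1.9]
opening: 0.0501
gripper_force: 30.0
```

{"api": "move_arm", "payload": {
  "steps": "0 -0.3 0 0 0; 0 -0.6 0 0 0; 0 -0.9 0 0 0; 0 -1.2 0 0 0; 0 -1.4 0 0 0; 0 -1.6 0 0 0; 0 -1.8 0 0 0; 0 -1.8 0 0 0"
}}

```text
clock: 10.4
ee_pos: [0.5367, -0.2089, 0.0632]
eef_rot: [[-0.145, 0.989, -0.0], [0.989, 0.145, 0.002], [0.002, -0.0, -1.0]]
ft_force: [-1.3, 7.5, 5.1]
opening: 0.0497
gripper_force: 30.0
```

{"api": "move_arm", "payload": {
  "steps": "0 -0.2 0 0 0; 0 -0.4 0 0 0; 0 -0.6 0 0 0; 0 -0.8 0 0 0; 0 -1 0 0 0; 0 -1.2 0 0 0; 0 -1.4 0 0 0; 0 -1.4 0 0 0"
}}

```text
clock: 11.2
ee_pos: [0.5388, -0.2228, 0.0632]
eef_rot: [[-0.145, 0.989, -0.0], [0.989, 0.145, 0.002], [0.002, 0.0, -1.0]]
ft_force: [-1.2, 7.6, 4.1]
opening: 0.0496
gripper_force: 30.0
```

{"api": "move_arm", "payload": {
  "steps": "0 -0.1 0 0 0; 0 -0.2 0 0 0; 0 -0.3 0 0 0; 0 -0.3 0 0 0"
}}

```text
clock: 11.6
ee_pos: [0.539, -0.2244, 0.0632]
eef_rot: [[-0.145, 0.989, -0.001], [0.989, 0.145, 0.004], [0.004, -0.0, -1.0]]
ft_force: [-2.9, 15.9, 6.9]
opening: 0.0498
gripper_force: 30.0
```

The force has doubled after 33 mm of travel, so the shackle should be at its stop. I'll check with a picture.

```bash
python3 - <<'E'
from h import *
d=cam('wrist'); np.savez('w4.npz',**d); e=cam('side'); np.savez('s4.npz',**e)
u,v=map(int,proj(d,[.53,-.175,.11])); u0,v0=u-65,v-60; print(u0,v0)
a=cv2.resize(d['img'][v0:v0+120,u0:u0+130],None,fx=4,fy=4,interpolation=cv2.INTER_CUBIC)
cv2.imwrite('pics/w4.png',a)
E
```

```text
188 101
```

View pics/w4.png

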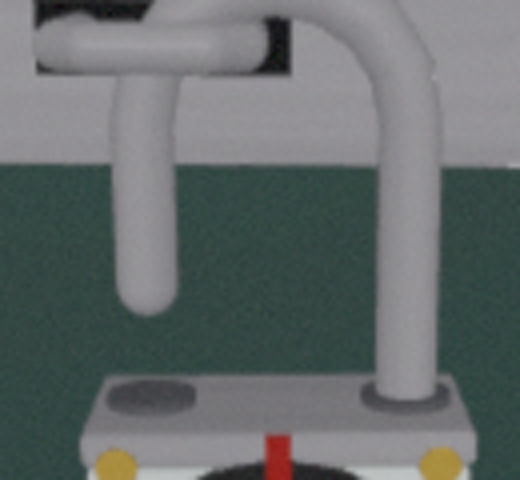

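The picture shows the shackle fully out, with the short leg's tip (148,310) well clear of the case face (380) and the staple bar in the bow. I'll slide it back to the gap and check before lifting.

{"api": "move_arm", "payload": {
  "steps": "0 0.3 0 0 0; 0 0.7 0 0 0; 0 1.1 0 0 0; 0 1.5 0 0 0; 0 1.9 0 0 0; 0 2.3 0 0 0; 0 2.7 0 0 0; 0 3.1 0 0 0; 0 3.4 0 0 0; 0 3.7 0 0 0; 0 3.9 0 0 0; 0 3.9 0 0 0"
}}

```text
clock: 12.9
ee_pos: [0.5335, -0.1876, 0.0632]
eef_rot: [[-0.145, 0.989, -0.0], [0.989, 0.145, 0.0], [0.0, -0.0, -1.0]]
ft_force: [0.7, -1.4, 3.5]
opening: 0.0493
gripper_force: 30.0
```

```bash
python3 - <<'E'
from h import *
d=cam('wrist'); np.savez('w5.npz',**d)
u,v=map(int,proj(d,[.53,-.165,.11])); u0,v0=u-65,v-60; print(u0,v0)
cv2.imwrite('pics/w5.png',cv2.resize(d['img'][v0:v0+120,u0:u0+130],None,fx=4,fy=4,interpolation=cv2.INTER_CUBIC))
E
```

```text
191 154
```

View pics/w5.png

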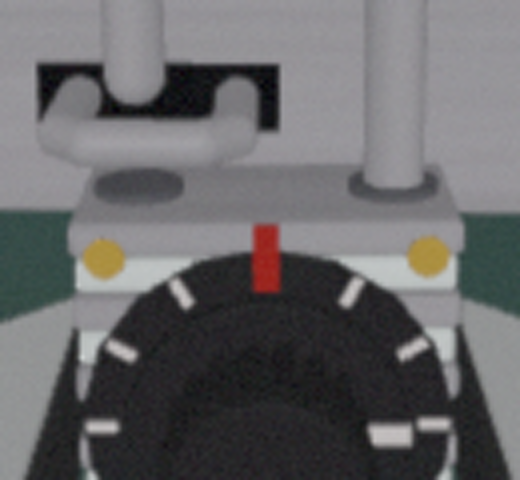

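```bash
python3 - <<'E'
from h import *
d=dict(np.load('w5.npz')); R=np.array([[-.145,.989],[.989,.145]])
k0=np.array([.5335,-.1876])
g=lambda n,x,y,z=None: print(n,world(d,191+x/4,154+y/4,z).round(4),((world(d,191+x/4,154+y/4,z)[:2]-k0)@R*1000).round(1))
for n,x,y in [('bartop',145,120),('bartop',145,128),('bartop',145,140),('bartop',145,155),('tip',133,95),('tip',133,103),('facetop',265,220),('hole',140,187)]: g(n,x,y)
g('bar near edge',145,166,.114); g('bar far edge',145,118,.114); g('tip',133,104,.103); g('face top edge',250,222,.116)
z=d['z_map']; pts=np.array([[*world(d,a,b)] for b in range(150,300) for a in range(190,330) if z[b,a]>.1])
k=pts[(pts[:,2]>.130)&(pts[:,2]<.14)]; print('knob',len(k),cv2.minEnclosingCircle((k[:,:2]*1000).astype(np.float32)))
E
```

```text
bartop [ 0.5132 -0.1503  0.1131] [ 39.8 -14.6]
bartop [ 0.5134 -0.1509  0.1147] [ 39.3 -14.5]
bartop [ 0.5137 -0.1521  0.1155] [ 37.9 -14.5]
bartop [ 0.5138 -0.1544  0.1144] [ 35.7 -14.6]
tip [ 0.511  -0.1491  0.1064] [ 41.3 -16.7]
tip [ 0.5101 -0.1547  0.09  ] [ 35.9 -18.3]
facetop [ 0.5298 -0.1611  0.1132] [26.8  0.2]
hole [ 0.5133 -0.1616  0.1057] [ 28.7 -16.2]
bar near edge [ 0.514  -0.1559  0.114 ] [ 34.2 -14.7]
bar far edge [ 0.5133 -0.1498  0.114 ] [ 40.3 -14.5]
tip [ 0.5109 -0.1512  0.103 ] [ 39.2 -17. ]
face top edge [ 0.5279 -0.1606  0.116 ] [27.5 -1.6]
knob 2700 ((533.106201171875, -177.59030151367188), 32.53096389770508)
```

```bash
python3 - <<'E'
from h import *
R=np.array([[-.145,.989],[.989,.145]])
for f,o,k0,tips,face in [('w4.npz',(188,101),(.539,-.2244),[(148,300),(148,308),(148,314),(148,318)],(250,436)),('w5.npz',(191,154),(.5335,-.1876),[(133,90),(133,95),(133,99),(133,103)],(250,222))]:
    d=dict(np.load(f)); L=lambda x,y,z=None:world(d,o[0]+x/4,o[1]+y/4,z)
    for t in tips: 
        p=L(*t); q=L(*t,.103); print(f,t,p.round(4),((p[:2]-k0)@R*1000).round(1),'pl',((q[:2]-k0)@R*1000).round(1))
    print('face',((L(*face,.116)[:2]-k0)@R*1000).round(1))
E
```

```text
w4.npz (148, 300) [ 0.5169 -0.185   0.1066] [ 42.1 -16.2] pl [ 41.3 -16.5]
w4.npz (148, 308) [ 0.5169 -0.1866  0.1044] [ 40.5 -16.4] pl [ 40.2 -16.6]
w4.npz (148, 314) [ 0.516  -0.1917  0.0888] [ 35.7 -18. ] pl [ 39.4 -16.6]
w4.npz (148, 318) [ 0.5161 -0.1922  0.0889] [ 35.2 -18. ] pl [ 38.8 -16.6]
face [27.1 -3.1]
w5.npz (133, 90) [ 0.5109 -0.1486  0.106 ] [ 41.9 -16.7] pl [ 41.1 -17. ]
w5.npz (133, 95) [ 0.511  -0.1491  0.1064] [ 41.3 -16.7] pl [ 40.4 -17. ]
w5.npz (133, 99) [ 0.511  -0.1501  0.1049] [ 40.4 -16.8] pl [ 39.9 -17. ]
w5.npz (133, 103) [ 0.5101 -0.1547  0.09  ] [ 35.9 -18.3] pl [ 39.4 -17. ]
face [27.5 -1.6]
```

```bash
python3 - <<'E'
from h import *
R=np.array([[-.145,.989],[.989,.145]])
for f,k0 in [('w3.npz',(.534,-.1919)),('w4.npz',(.539,-.2244)),('w5.npz',(.5335,-.1876))]:
    d=dict(np.load(f)); z=d['z_map']; out=[]
    for b in range(0,300):
        for a in range(150,350):
            if z[b,a]<.1: continue
            p=world(d,a,b); x,y=(p[:2]-k0)@R*1000
            if .097<p[2]<.112 and 45<x<95 and abs(y)<7: out.append((x,y,p[2]))
    out=np.array(out); print(f,len(out), np.percentile(out[:,0],[1,50,99]).round(1) if len(out) else '', out[np.argmax(out[:,2])].round(4))
E
```

```text
w3.npz 168 [55.5 60.8 64.8] [60.9628 -0.8873  0.1079]
w4.npz 555 [71.8 80.2 84.8] [71.64   -4.5452  0.112 ]
w5.npz 506 [75.9 80.7 84.8] [78.8981 -6.5797  0.1074]
```

The bow moved exactly 20 mm, so the shackle is fully out, but the rounded tip still overlaps the bar slightly. I'll move 3 mm more along +x, then lift.

{"api": "move_arm", "payload": {
  "steps": "0 0.15 0 0 0; 0 0.3 0 0 0; 0 0.3 0 0 0; 0 0.3 0 -0.2 0; 0 0.3 0 -0.5 0; 0 0.3 0 -0.8 0; 0 0.3 0 -1.1 0; 0 0.3 0 -1.4 0"
}}

```text
clock: 13.75
ee_pos: [0.5329, -0.1849, 0.0772]
eef_rot: [[-0.145, 0.99, -0.0], [0.99, 0.145, 0.0], [0.0, -0.0, -1.0]]
ft_force: [0.5, 0.4, -7.2]
opening: 0.0496
gripper_force: 30.0
```

The force is just the lock's weight (7 N), so nothing is snagging and I'll keep lifting.

{"api": "move_arm", "payload": {
  "steps": "0 0 0 -0.5 0; 0 0 0 -1 0; 0 0 0 -1.5 0; 0 0 0 -2.2 0; 0 0 0 -3 0; 0 0 0 -5 0; 0 0 0 -7 0; 0 0 0 -9 0; 0 0 0 -11 0; 0 0 0 -12.6 0; 0 0 0 -13.6 0; 0 0 0 -13.6 0; 0 0 0 -13.6 0; 0 0 0 -13.6 0; 0 0 0 -13.6 0"
}}

```text
clock: 15.25
ee_pos: [0.5328, -0.185, 0.2123]
eef_rot: [[-0.144, 0.99, -0.001], [0.99, 0.144, 0.001], [0.001, -0.001, -1.0]]
ft_force: [1.3, 0.1, -8.3]
opening: 0.0496
gripper_force: 30.0
```

```bash
python3 - <<'E'
from h import *
s=sense(); print(s['clock'],s['ee_pos'],s['ft_force'],s['gripper_force'],s['opening'])
d=cam('wrist'); e=cam('side')
u,v=map(int,proj(e,[.533,-.185,.24])); b=e['img'][v-60:v+60,u-80:u+80]
cv2.imwrite('pics/end.png',np.hstack([d['img'][84:384,56:456],cv2.resize(b,(400,300))]))
E
```

```text
15.25 [ 0.53279045 -0.18498303  0.21233738] [ 1.30610331  0.05957556 -8.28819645] 29.973332583904266 0.04960279208970825
```

View pics/end.png

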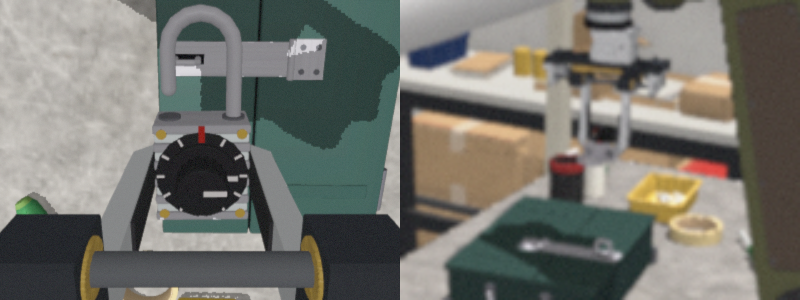

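The lock hangs level in the grip, dial up, shackle open and clear of the staple. The dial and red mark are at about (200,165) in the left view, and the chest is well below it in the right view.

```bash
python3 -c "
from workcell import hand_in; print(hand_in())"
```

```text
the job is handed in; nothing more can be done
None
```

I turned the dial to the third notch, pulled the shackle fully out and lifted the lock off the staple; I handed in with it gripped level, dial up and shackle open, about 15 cm above the chest. The hand-in call returned no verdict.

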